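# Load the culture flasks on the orbital shaker

### The arm

A 7-joint arm with a two-finger parallel gripper is mounted at the origin on the work surface. World frame = base frame: x ahead of the robot, y to its left, z up, the work surface at z = 0. Lengths are in m, angles in degrees, forces in N, time in s.
With the tool pointing down it reaches from about 0.35 to 0.775 m from the base axis. Payload 3.1 kg.
Tool frame: the origin (TCP) lies on the centre line of the jaws, within the pads' length; the fingertips stand 22 mm ahead of it and the grasp point (between the pads) lies 3 mm ahead of it; z points along the fingers, y is the line along which they close (so a half turn about z gives the same grasp; the last joint's range is limited). The gripper opens to 85 mm and grips with 20 to 120 N. Pads are 22 mm wide; open, the fingers measure 114 mm over their backs; the gripper's body (76 mm by 85 mm) begins 54 mm behind the grasp point. The pads swing forward as they close: fully open they stand 13 mm farther back than shut.
Start: joints at [73.356, 17.813, 0.802, 86.603, -0.252, 75.585, -1.558], TCP at [0.135, -0.533, 0.253] pointing down, gripper open.
Joint ranges: [-154.91, 154.91], [-16.99, 109.72], [-72.82, 74.43], [7.12, 147.25], [-82.49, 262.49], [11.32, 116.49], [-174.64, 174.64]. Speed limits (degrees/s): [159.86, 159.86, 180, 180, 180, 180, 180].

### API

Orientations are given as a 3x3 rotation matrix whose columns are the frame's x, y, z axes.
In Python, from station import manip, eyes gives the robot as it stands.
- The arm moves only by the tool apply_moves, never from a script. Its argument "deltas" is a list of rows, each a list of 7 numbers: the turn, a rotation vector about the tool's x, y, z scaled (see below), then the shift along the tool's x, y, z scaled (see below), then the closure, from -1 (fully open) to 1 (shut). A call has 1 to 8 rows; each row is the pose to reach, as a shift and turn from the pose commanded when the call began, along the tool's axes at that moment; what a row does not reach only later rows make up. The controller multiplies each number of a shift by 1000 mm and each number of a turn by 30 degrees. A row lasts 1/12 s, in which the tool goes at most 41.7 mm and 7.16 degrees, less where a joint would pass 70% of its speed; a pose out of reach is approached as far as the arm can. A call with a number of a shift or a turn outside -1 to 1 is refused whole. A call with a gripper value outside its range is refused whole. The fingers move at their own pace and stop on an object; "newtons" is the grip in N (left out, the last holds). Time passes only in rows, so rows that repeat a pose let the fingers close. It gives the time, the measured TCP pose, the force, the opening and the grip force at its end, in the units of the state.
- manip.read_state(): the state, without advancing time (a new reading comes with each control period).
- eyes.grab_frame(name): name is "side" or "top" or "wrist"; returns a dict with "frame" (400x640x3 uint8, blue, green, red), "range_z" (400x640 float32, m along the optical axis (not along the pixel's ray), 0 where there is no reading), "vertical_fov" (degrees; the focal length in pixels is half the picture's height over the tangent of half this angle, whatever the lens; pixels are square), "cx", "cy" (the principal point, pixels), "dist" ([k1, k2, p1, p2, k3] as OpenCV has them; the pictures are not rectified), "rvec" (rotation vector, rad) and "tvec" (3), from world to camera coordinates, as OpenCV has them. Camera axes: x right, y down, z forward; pixel columns grow to the right and rows downward; lengths in m; the calibration is good to about 2 mm. A picture is of the moment at which its call begins.
- manip.job_done(): hands the job in; it is judged then, once.
Trained networks look in a picture, given as the dict that the camera call returned (one of the last four; its "shot" number tells which), for a name from the list of things; names that differ only in an ending like _2 or _b are one class to them, and where a whole thing is asked for, a point or a joint stands for the part that bears it (a point fixed in the world has none). Each returns a list of dicts, best first, with "conf" (0 to 1); they miss things now and then, are a little off and sometimes report something else, mostly with a low value. They report only what shows in the picture. A call takes as long as a camera call. They do not tell look-alikes from the thing itself.
- eyes.spot_in(picture, label): "box" ([centre column, centre row, width, height] in pixels, round what is visible of it).
The state is a dict: "clock": time; "qpos": joint angles; "joint_vel": joint speeds; "joint_torque": joint torques, N m; "eef_pos": TCP position; "tool_rot": TCP orientation; "force": force on the tool from outside, world axes, zero at the start; "wrist_torque": the same for the moment, N m; "width": opening from 0.0 (shut) to 1.0 (fully open); "grip_force": force on a finger pad.
Only numpy, scipy, OpenCV 4.12 (cv2) and the standard library are available. Lean on these libraries where they do the work, as an engineer would, in place of code of your own. Each camera call takes 0.05 s, during which the arm holds its last target. There are 200 camera calls.

### The job

Load the shaker: move the four capped culture flasks from the steel tray into the clamps on the orbital shaker's platform, each into the clamp of its own size (the smallest flask into the smallest clamp and so on), standing upright and fully down on the clamp's base; set each one down before letting go, do not drop it in. Keep every flask upright the whole time, so that the culture does not wet the vented cap, and do not disturb the tip box and the white reagent bottle.

Things in the scene. Friction and masses are not known exactly. Their poses are not given: they have to be found in the camera images.
- flask_25: The smallest conical culture flask (25 ml), frosted whitish plastic: foot 42 mm across, 76 mm tall, neck under a ribbed grey cap 26 mm across and 24 mm high at the very top (hold it there); about 35 g, +-40%. Origin: centre of underside; z up its axis; yaw is of no account. Stands at first on a fixed 290 mm square steel tray (floor 3 mm, rim 14 mm high), 105 mm or more from the next.
- flask_50: The second smallest conical culture flask (50 ml), frosted whitish plastic: foot 51 mm across, 92 mm tall, neck under a ribbed grey cap 29 mm across and 24 mm high at the very top (hold it there); about 60 g, +-40%. Origin: centre of underside; z up its axis; yaw is of no account. Stands at first on a fixed 290 mm square steel tray (floor 3 mm, rim 14 mm high), 105 mm or more from the next.
- flask_100: The second largest conical culture flask (100 ml), frosted whitish plastic: foot 64 mm across, 112 mm tall, neck under a ribbed grey cap 34 mm across and 26 mm high at the very top (hold it there); about 100 g, +-40%. Origin: centre of underside; z up its axis; yaw is of no account. Stands at first on a fixed 290 mm square steel tray (floor 3 mm, rim 14 mm high), 105 mm or more from the next.
- flask_200: The largest conical culture flask (200 ml), frosted whitish plastic: foot 79 mm across, 136 mm tall, neck under a ribbed grey cap 37 mm across and 26 mm high at the very top (hold it there); about 170 g, +-40%. Origin: centre of underside; z up its axis; yaw is of no account. Stands at first on a fixed 290 mm square steel tray (floor 3 mm, rim 14 mm high), 105 mm or more from the next.
- clamp_25: The smallest flask clamp on the dark shaker platform: steel disc 3 mm thick, 4 rigid upright prongs, inside width 49 mm, straight to 27 mm above the origin, then flared out 45 degrees for 9 mm (71 mm over the tips). Origin: centre of the disc's underside, on the platform (260 mm square, 100 mm above the bench); z up. Its flask stands on the disc, underside 3 mm above the origin.
- clamp_50: The second smallest flask clamp on the dark shaker platform: steel disc 3 mm thick, 4 rigid upright prongs, inside width 58 mm, straight to 28 mm above the origin, then flared out 45 degrees for 9 mm (80 mm over the tips). Origin: centre of the disc's underside, on the platform (260 mm square, 100 mm above the bench); z up. Its flask stands on the disc, underside 3 mm above the origin.
- clamp_100: The second largest flask clamp on the dark shaker platform: steel disc 3 mm thick, 4 rigid upright prongs, inside width 71 mm, straight to 30 mm above the origin, then flared out 45 degrees for 9 mm (93 mm over the tips). Origin: centre of the disc's underside, on the platform (260 mm square, 100 mm above the bench); z up. Its flask stands on the disc, underside 3 mm above the origin.
- clamp_200: The largest flask clamp on the dark shaker platform: steel disc 3 mm thick, 4 rigid upright prongs, inside width 86 mm, straight to 32 mm above the origin, then flared out 45 degrees for 9 mm (108 mm over the tips). Origin: centre of the disc's underside, on the platform (260 mm square, 100 mm above the bench); z up. Its flask stands on the disc, underside 3 mm above the origin.
- tip_box: bystander: a low clear box with a red top plate holding white pipette tips, 118 x 80 x 57 mm high, standing beside the tray; origin at the centre of its underside. Loose; leave it where it is.
- reagent_bottle: bystander: a whitish plastic jar with a white cap, 48 mm across and 85 mm tall, standing beyond the tray and the shaker (whose housing reaches 180 mm from the platform's centre towards the robot, and whose clamps are about 115 mm apart, fixed); origin at the centre of its underside. Loose; leave it where it is.
Things that resemble listed ones, but are neither listed nor needed, are in the scene too. Leave any blue or turquoise look-alike of the flask_100 alone. Leave any yellow look-alike of the flask_200 alone.

How it is judged:
By the outcome, as a careful person would: the job done as asked, in the order asked, and still so for the second after the job is handed in, with the robot touching nothing.
It also fails if it takes over 106 s, if anything falls off the work surface, if the arm or the gripper's body presses on something with over 40 N, if the wrist force passes 120 N, or if a joint passes its speed limit or range.

## Working session

There is one attempt and no reset: what is moved stays moved. The work goes in short steps, Python scripts to look and compute and a tool call to move; the robot and the scene stay as the last step left them, time stands still between calls to the robot, and variables do not carry over. Pictures are saved under pics/ and viewed, at most 14 in all, crops included, and the job is handed in when it is done.

Besides the shell and the picture viewer there is one more tool, called after ">>>" as name(argument=value, ...), one argument or row to a line, values as JSON. apply_moves: Moves the arm, as the interface text tells. Its arguments: {"type":"object","properties":{"deltas":{"type":"array","items":{"type":"array","items":{"type":"number"}}},"newtons":{"type":"number"}},"required":["deltas"]}

```bash
mkdir -p pics; cat > h.py <<'E'
import numpy as np, cv2
from station import manip, eyes
def K(p):
    f=p["frame"].shape[0]/2/np.tan(np.radians(p["vertical_fov"]/2))
    return np.array([[f,0,p["cx"]],[0,f,p["cy"]],[0,0,1.]])
def cloud(p):
    h,w=p["range_z"].shape
    uv=np.stack(np.meshgrid(np.arange(w),np.arange(h)),-1).reshape(-1,1,2).astype(np.float64)
    n=cv2.undistortPoints(uv,K(p),np.array(p["dist"],float)).reshape(h,w,2)
    z=p["range_z"][...,None].astype(float)
    c=np.concatenate([n*z,z],-1)
    R=cv2.Rodrigues(np.array(p["rvec"],float))[0]
    P=(c-np.array(p["tvec"],float).reshape(3))@R
    P[p["range_z"]<=0]=np.nan
    return P
E
python3 - <<'E'
from h import *
import pickle
s=manip.read_state(); print(s)
for n in ("top","side"):
    p=eyes.grab_frame(n); cv2.imwrite(f"pics/{n}1.png",p["frame"]); pickle.dump(p,open(n+".pkl","wb"))
    R=cv2.Rodrigues(np.array(p["rvec"],float))[0]; print(n,-R.T@np.array(p["tvec"]).reshape(3), R[2],p["vertical_fov"])
    for l in ["flask_25","flask_50","flask_100","flask_200","clamp_25","clamp_50","clamp_100","clamp_200","tip_box","reagent_bottle"]:
        print(l,[(np.round(d["box"]).tolist(),round(d["conf"],2)) for d in eyes.spot_in(p,l)][:6])
E
```

```text
{'clock': 0.0, 'qpos': array([73.35644208, 17.8596876 ,  0.80279425, 86.69330278, -0.25164116,
       75.58360433, -1.55657031]), 'joint_vel': array([-0.04364232,  0.02860173, -0.0411595 , -0.0308772 ,  0.02940831,
        0.01945099, -0.01306952]), 'joint_torque': array([ 3.29789746e-04, -3.79911840e+01,  1.45969600e-01, -2.30590189e+01,
        1.19443028e-02,  1.35019416e-02, -7.07107930e-06]), 'eef_pos': array([ 0.13525699, -0.53240371,  0.25221876]), 'tool_rot': array([[ 9.69189409e-01,  2.46315689e-01, -6.85473066e-04],
       [ 2.46316619e-01, -9.69186801e-01,  2.25138375e-03],
       [-1.09800308e-04, -2.35086069e-03, -9.99997231e-01]]), 'force': array([0.12972253, 0.43040462, 0.06697043]), 'wrist_torque': array([ 0.057675  , -0.00724866, -0.03366086]), 'grip_force': 0.0, 'width': 0.999161213545154}
top [ 0.32460742 -0.08098061  1.22274852] [ 0.19978545 -0.02488166 -0.9795237 ] 49.426985959668116
flask_25 [([364.0, 293.0, 25.0, 25.0], 0.86), ([324.0, 225.0, 21.0, 23.0], 0.84), ([368.0, 218.0, 25.0, 28.0], 0.82), ([446.0, 220.0, 34.0, 27.0], 0.82), ([323.0, 173.0, 17.0, 18.0],
[... 2488 characters left out ...]
5.0, 313.0, 45.0, 43.0], 0.95), ([286.0, 265.0, 52.0, 49.0], 0.95), ([213.0, 287.0, 32.0, 34.0], 0.75), ([240.0, 244.0, 35.0, 32.0], 0.61)]
clamp_50 [([255.0, 313.0, 45.0, 43.0], 0.95), ([286.0, 265.0, 52.0, 49.0], 0.95), ([213.0, 287.0, 32.0, 34.0], 0.75), ([240.0, 244.0, 35.0, 32.0], 0.61)]
clamp_100 [([255.0, 313.0, 45.0, 43.0], 0.95), ([286.0, 265.0, 52.0, 49.0], 0.95), ([213.0, 287.0, 32.0, 34.0], 0.75), ([240.0, 244.0, 35.0, 32.0], 0.61)]
clamp_200 [([255.0, 313.0, 45.0, 43.0], 0.95), ([286.0, 265.0, 52.0, 49.0], 0.95), ([213.0, 287.0, 32.0, 34.0], 0.75), ([240.0, 244.0, 35.0, 32.0], 0.61)]
tip_box [([365.0, 122.0, 44.0, 36.0], 0.77)]
reagent_bottle [([233.0, 178.0, 21.0, 36.0], 0.55)]
```

View pics/top1.png

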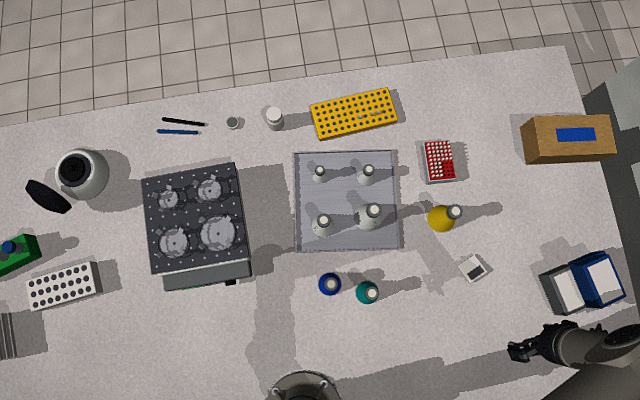

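View pics/side1.png

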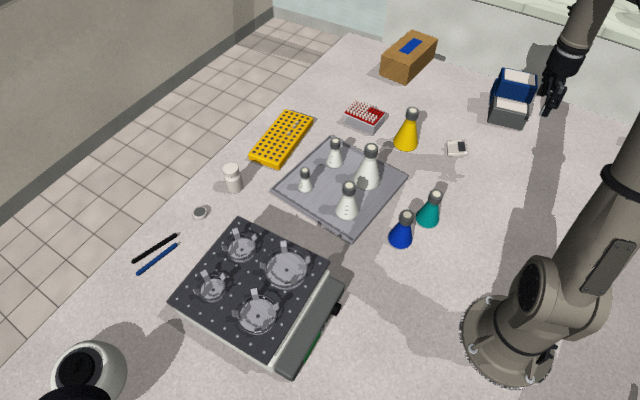

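The top view shows the four white flasks on the tray at about (319,173), (368,172), (322,222) and (373,213). The clamps are at (167,199), (209,189), (173,243) and (218,233). The blue, teal and yellow look-alikes are off the tray.

```bash
python3 - <<'E'
from h import *
import pickle
for n in ("top","side"):
    p=pickle.load(open(n+".pkl","rb")); P=cloud(p)
    X,Y,Z=P[...,0],P[...,1],P[...,2]
    print(n)
    if n=="top":
        for c in [(319,173),(368,172),(322,222),(373,213)]: print(c,P[c[1],c[0]].round(3))
        print('tray',P[235,345].round(3),'plat',P[212,190].round(3),P[270,230].round(3),P[255,170].round(3))
        for nm,uv in dict(blue=(329,284),teal=(367,293),yel=(455,212),tip=(438,160),bot=(274,115)).items(): print(nm,P[uv[1],uv[0]].round(3))
    # objects: cluster of points higher than 60mm
    m=(Z>0.06)&(X>0.3)&(X<0.8)&(Y<0.05)&(Y>-0.45)
    k,lab,st,ce=cv2.connectedComponentsWithStats(m.astype(np.uint8))
    for i in range(1,k):
        if st[i,4]<25: continue
        q=P[lab==i]; zt=np.nanpercentile(q[:,2],96); t=q[q[:,2]>zt-.010]
        mm=(t.min(0)+t.max(0))/2
        print(ce[i].round(),st[i,4],'ztop',zt.round(4),'mean',t.mean(0).round(4)[:2],'mid',mm[:2].round(4),np.ptp(t[:,:2],axis=0).round(3),len(t))
    for z0,z1 in ((.118,.16),):
        m=(Z>z0)&(Z<z1)&(X>0.3)&(X<0.75)&(Y<.5)&(Y>0.08)
        k,lab,st,ce=cv2.connectedComponentsWithStats(m.astype(np.uint8))
        for i in range(1,k):
            if st[i,4]>2: print('prong',ce[i].round(),st[i,4],np.nanmean(P[lab==i],0).round(4),np.nanmax(P[lab==i][:,2]).round(3))
E
```

```text
top
(319, 173) [ 0.616 -0.137  0.081]
(368, 172) [ 0.596 -0.268  0.091]
(322, 222) [ 0.478 -0.123  0.113]
(373, 213) [ 0.477 -0.254  0.138]
tray [ 0.447 -0.186  0.001] plat [0.559 0.217 0.097] [0.396 0.138 0.05 ] [0.453 0.279 0.104]
blue [ 0.32  -0.116  0.116]
teal [ 0.283 -0.207  0.111]
yel [ 0.448 -0.462  0.137]
tip [ 0.61  -0.477  0.05 ]
bot [ 0.8   -0.039  0.085]
[274. 118.] 102 ztop 0.0881 mean [ 0.7928 -0.0389] mid [ 0.7917 -0.0388] [0.016 0.04 ] 67
[319. 170.] 85 ztop 0.0825 mean [ 0.6254 -0.1404] mid [ 0.6268 -0.1405] [0.027 0.025] 76
[368. 170.] 118 ztop 0.0981 mean [ 0.6023 -0.2709] mid [ 0.6031 -0.2718] [0.03  0.029] 98
[371. 213.] 333 ztop 0.1417 mean [ 0.4855 -0.2577] mid [ 0.4855 -0.2582] [0.036 0.036] 171
[444. 215.] 123 ztop 0.1364 mean [ 0.4509 -0.4472] mid [ 0.4506 -0.447 ] [0.021 0.006] 23
[323. 221.] 180 ztop 0.1182 mean [ 0.4828 -0.1275] mid [ 0.4829 -0.1279] [0.033 0.034] 137
[331. 284.] 145 ztop 0.1155 mean [ 0.3201 -0.1216] mid [ 0.3204 -0.1224] [0.032 0.034] 136
prong [213. 178.] 33 [0.6336 0.1387 0.1296] 0.139
prong [206. 178.] 3 [0.6393 0.1611 0.1203] 0.122
[... 1663 characters left out ...]
 [0.026 0.025] 69
[348. 192.] 268 ztop 0.1173 mean [ 0.4831 -0.1239] mid [ 0.4836 -0.1251] [0.034 0.034] 126
[405. 221.] 296 ztop 0.1142 mean [ 0.32   -0.1181] mid [ 0.3202 -0.1204] [0.034 0.034] 148
prong [236. 232.] 52 [0.6336 0.1398 0.1301] 0.138
prong [240. 248.] 187 [0.6016 0.1642 0.1262] 0.141
prong [285. 265.] 329 [0.4913 0.1477 0.128 ] 0.144
prong [205. 274.] 59 [0.6247 0.2572 0.1298] 0.138
prong [221. 277.] 47 [0.5902 0.2432 0.1304] 0.14
prong [200. 282.] 5 [0.6266 0.2732 0.1195] 0.121
prong [224. 287.] 9 [0.5755 0.2548 0.119 ] 0.121
prong [205. 294.] 92 [0.5948 0.2916 0.1285] 0.139
prong [262. 300.] 180 [0.4876 0.2396 0.1276] 0.141
prong [250. 324.] 164 [0.4781 0.2922 0.1271] 0.143
```

Measured cap tops match the known heights. Average xy positions (m):

| Flask | x | y |
|---|---|---|
| flask_25 | 0.626 | -0.140 |
| flask_50 | 0.604 | -0.271 |
| flask_100 | 0.483 | -0.127 |
| flask_200 | 0.486 | -0.257 |

I'll move towards flask_25 and turn the tool square to the world axes.

>>> apply_moves(
  deltas=[
    [0,0,0.475,0.286,-0.13,0,-1],
    [0,0,0.475,0.286,-0.13,0,-1],
    [0,0,0.475,0.286,-0.13,0,-1],
    [0,0,0.475,0.286,-0.13,0,-1],
    [0,0,0.475,0.286,-0.13,0,-1],
    [0,0,0.475,0.286,-0.13,0,-1],
    [0,0,0.475,0.286,-0.13,0,-1],
    [0,0,0.475,0.286,-0.13,0,-1],
  ],
  newtons=30,
)

```text
clock: 1.77
eef_pos: [0.3841, -0.3329, 0.2536]
tool_rot: [[1.0, 0.005, 0.002], [0.005, -1.0, 0.001], [0.002, -0.001, -1.0]]
force: [1.0, 0.1, 0.1]
width: 1.003
grip_force: 0.0
```

>>> apply_moves(
  deltas=[
    [0,0,0,0.242,-0.193,0,-1],
    [0,0,0,0.242,-0.193,0,-1],
    [0,0,0,0.242,-0.193,0,-1],
    [0,0,0,0.242,-0.193,0,-1],
    [0,0,0,0.242,-0.193,0,-1],
    [0,0,0,0.242,-0.193,0,-1],
    [0,0,0,0.242,-0.193,0,-1],
    [0,0,0,0.242,-0.193,0,-1],
  ],
)

```text
clock: 2.43
eef_pos: [0.6263, -0.1365, 0.2526]
tool_rot: [[1.0, 0.008, 0.002], [0.008, -1.0, 0.005], [0.002, -0.005, -1.0]]
force: [0.4, 0.6, 0.6]
width: 1.004
grip_force: 0.0
```

```bash
cat >> h.py <<'E'
def capfit(P,x,y,top,R,rad=.04):
    """centre of the cap: median-height slab, min enclosing circle and mean"""
    m=(np.hypot(P[...,0]-x,P[...,1]-y)<rad)&(P[...,2]>top-.006)&(P[...,2]<top+.012)
    t=P[m]; 
    if len(t)<10: return None
    return t.mean(0).round(4),((np.percentile(t,1,axis=0)+np.percentile(t,99,axis=0))/2).round(4)[:2],np.ptp(t,axis=0).round(3),len(t)
E
python3 - <<'E'
from h import *
import pickle
from scipy.optimize import least_squares
s=manip.read_state(); print(s["clock"],s["eef_pos"],s["qpos"].round(1))
p=eyes.grab_frame("wrist"); cv2.imwrite("pics/w1.png",p["frame"]); P=cloud(p)
pickle.dump(p,open("w1.pkl","wb"))
print(capfit(P,.626,-.14,.079,.013))
# clamps
C=dict(c25=(.599,.270,.0245,.027),c50=(.6065,.159,.029,.028),c100=(.4823,.2675,.0355,.030),c200=(.491,.152,.043,.032))
for n in("top","side"):
    P=cloud(pickle.load(open(n+".pkl","rb")))
    for k,(x,y,r,h) in C.items():
        d=np.hypot(P[...,0]-x,P[...,1]-y); 
        m=(P[...,2]>.112)&(P[...,2]<.15)&(d<r+.02)
        t=P[m]
        f=lambda v:np.hypot(t[:,0]-v[0],t[:,1]-v[1])-(r+v[2]+np.clip(t[:,2]-.1-h,0,None))
        o=least_squares(f,[x,y,.001],loss="soft_l1",f_scale=.002)
        print(n,k,o.x.round(4),len(t),np.median(abs(f(o.x))).round(4))
E
```

```text
2.4333 [ 0.62632874 -0.1365462   0.25258682] [ 20.3  29.7 -15.3  70.2   7.3  81.  -83.8]
(array([ 0.6292, -0.1411,  0.0792]), array([ 0.6288, -0.1411]), array([0.027, 0.026, 0.009]), 460)
top c25 [0.5982 0.2691 0.002 ] 187 0.0018
top c50 [0.6066 0.1576 0.0017] 179 0.0024
top c100 [0.4818 0.2656 0.0019] 221 0.0022
top c200 [0.4906 0.1479 0.0023] 234 0.0019
side c25 [0.5983 0.27   0.0014] 278 0.0021
side c50 [0.6064 0.1586 0.0017] 264 0.002
side c100 [0.4818 0.266  0.0022] 371 0.0021
side c200 [0.4895 0.1484 0.0021] 339 0.0018
```

View pics/w1.png

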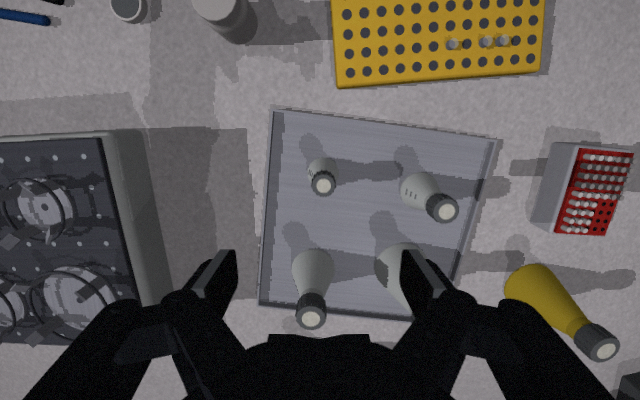

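The wrist view shows flask_25's cap at (322,183) and flask_50's at (443,207), with the fingers clear on both sides. I'll re-measure now that the arm has settled.

```bash
python3 - <<'E'
from h import *
s=manip.read_state(); print(s["clock"],s["eef_pos"],s["joint_vel"].round(1))
p=eyes.grab_frame("wrist"); P=cloud(p)
for a in [(.626,-.14,.079),(.604,-.271,.095),(.483,-.1265,.115)]: print(capfit(P,*a,.013))
print('tray',P[150,370].round(4))
print(manip.read_state()["eef_pos"])
E
```

```text
2.4833 [ 0.62753005 -0.13451901  0.25219683] [ 2.7 -2.8  1.3  4.6  0.1  1.5  3.5]
(array([ 0.6293, -0.1412,  0.0793]), array([ 0.629 , -0.1412]), array([0.027, 0.025, 0.009]), 460)
(array([ 0.6071, -0.2695,  0.095 ]), array([ 0.6064, -0.2701]), array([0.029, 0.029, 0.009]), 569)
(array([ 0.4884, -0.1284,  0.1149]), array([ 0.4864, -0.1286]), array([0.034, 0.035, 0.009]), 673)
tray [ 0.6603 -0.2003  0.004 ]
[ 0.62524769 -0.13768267  0.25227579]
```

>>> apply_moves(
  deltas=[
    [0,0,0,0.0015,0.001,0.1,-1],
    [0,0,0,0.0015,0.001,0.1,-1],
    [0,0,0,0.0015,0.001,0.1,-1],
    [0,0,0,0.0015,0.001,0.14,-1],
    [0,0,0,0.0015,0.001,0.16,-1],
    [0,0,0,0.0015,0.001,0.18,-1],
    [0,0,0,0.0015,0.001,0.18,-1],
    [0,0,0,0.0015,0.001,0.18,-1],
  ],
)

```text
clock: 3.2
eef_pos: [0.6226, -0.146, 0.0724]
tool_rot: [[1.0, -0.001, -0.003], [-0.001, -1.0, -0.0], [-0.003, 0.0, -1.0]]
force: [0.8, -1.4, 1.2]
width: 1.003
grip_force: 0.0
```

```bash
python3 - <<'E'
from h import *
print(manip.read_state()["eef_pos"])
p=eyes.grab_frame("wrist"); cv2.imwrite("pics/w2.png",p["frame"])
P=cloud(p); print(capfit(P,.628,-.14,.079,.013))
for n in("top","side"): print(n,capfit(cloud(eyes.grab_frame(n)),.628,-.14,.079,.013))
print(manip.read_state()["eef_pos"])
E
```

```text
[ 0.62255272 -0.14595057  0.07244272]
(array([ 0.6296, -0.1324,  0.0798]), array([ 0.6276, -0.1272]), array([0.031, 0.054, 0.018]), 3115)
top None
side (array([ 0.6208, -0.1388,  0.0786]), array([ 0.6209, -0.1397]), array([0.015, 0.027, 0.01 ]), 43)
[ 0.62548941 -0.14539093  0.07561161]
```

View pics/w2.png

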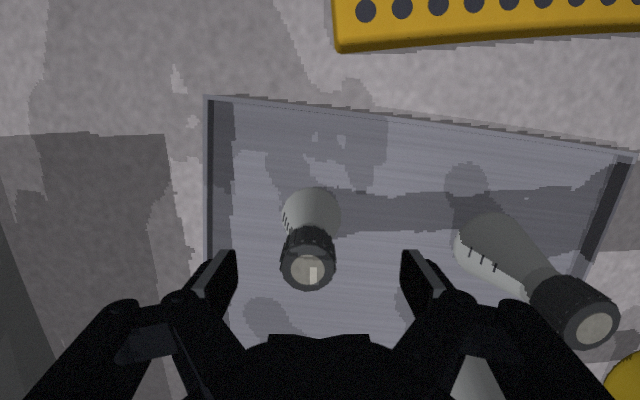

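The wrist view shows the cap at (308,269) and the finger centre line near column 320, so the cap sits about 5 mm to +y. I'll let it settle and re-read.

>>> apply_moves(
  deltas=[
    [0,0,0,0,0,0,-1],
    [0,0,0,0,0,0,-1],
    [0,0,0,0,0,0,-1],
    [0,0,0,0,0,0,-1],
  ],
)

```text
clock: 3.68
eef_pos: [0.6244, -0.1446, 0.0739]
tool_rot: [[1.0, 0.0, 0.001], [0.0, -1.0, -0.0], [0.001, 0.0, -1.0]]
force: [-1.1, 0.2, -0.0]
width: 0.999
grip_force: 0.0
```

```bash
python3 - <<'E'
from h import *
for i in range(3):
    s=manip.read_state(); print(s["clock"],s["eef_pos"].round(4),s["joint_vel"].round(1),s["qpos"].round(2))
    p=eyes.grab_frame("wrist")
    P=cloud(p); m=(p["range_z"]>0); 
    g=cv2.cvtColor(p["frame"],cv2.COLOR_BGR2GRAY)
    sub=(g[240:300,270:350]>110).astype(np.uint8); k,l,st,ce=cv2.connectedComponentsWithStats(sub)
    for j in range(1,k):
        if st[j,4]>200: print(ce[j]+[270,240],st[j,4],P[int(ce[j][1])+240,int(ce[j][0])+270])
E
```

```text
3.6833 [ 0.6244 -0.1446  0.0739] [-0.   0.3 -0.1  0.3  0.1 -0.1  0. ] [ 20.52  37.31 -13.99  83.88   9.75  59.94 -85.58]
[308.07692308 275.57013575] 2210 [ 0.62688375 -0.13986545  0.07997105]
[310.46089385 271.39804469] 716 [ 0.62877282 -0.14080896  0.07956811]
3.7333 [ 0.6243 -0.1446  0.0737] [ 0.1  0.2  0.1  0.2  0.  -0.1 -0.1] [ 20.52  37.32 -13.99  83.89   9.76  59.94 -85.59]
[308.04770559 275.57428442] 2201 [ 0.62699032 -0.13985264  0.08012176]
[310.41643454 271.42200557] 718 [ 0.62894181 -0.14079676  0.07983405]
3.7833 [ 0.6242 -0.1446  0.0735] [-0.   0.4  0.   0.   0.1 -0.   0. ] [ 20.52  37.33 -13.99  83.9    9.76  59.94 -85.58]
[308.03734062 275.5787796 ] 2196 [ 0.62718359 -0.13985472  0.08040658]
[310.45706371 271.39612188] 722 [ 0.62881333 -0.14077769  0.07959673]
```

>>> apply_moves(
  deltas=[
    [0,0,0,0.003,-0.004,0.001,-1],
    [0,0,0,0.003,-0.004,0.001,-1],
    [0,0,0,0.003,-0.004,0.001,-1],
    [0,0,0,0.003,-0.004,0.001,1],
    [0,0,0,0.003,-0.004,0.001,1],
    [0,0,0,0.003,-0.004,0.001,1],
    [0,0,0,0.003,-0.004,0.001,1],
    [0,0,0,0.003,-0.004,0.001,1],
  ],
)

```text
clock: 4.5
eef_pos: [0.6271, -0.1407, 0.0723]
tool_rot: [[1.0, -0.0, 0.0], [-0.0, -1.0, -0.0], [0.0, 0.0, -1.0]]
force: [-0.1, 0.2, 2.4]
width: 0.298
grip_force: 5.8
```

>>> apply_moves(
  deltas=[
    [0,0,0,0,0,0,1],
    [0,0,0,0,0,0,1],
    [0,0,0,0,0,-0.01,1],
    [0,0,0,0,0,-0.04,1],
    [0,0,0,0,0,-0.075,1],
    [0,0,0,0,0,-0.11,1],
    [0,0,0,0,0,-0.145,1],
    [0,0,0,0,0,-0.165,1],
  ],
)

```text
clock: 5.17
eef_pos: [0.6287, -0.1406, 0.2432]
tool_rot: [[1.0, 0.0, 0.007], [0.0, -1.0, -0.001], [0.007, 0.001, -1.0]]
force: [1.1, -0.3, 0.7]
width: 0.291
grip_force: 29.5
```

```bash
python3 - <<'E'
from h import *
s=manip.read_state(); print(s["eef_pos"],s["grip_force"],s["width"])
p=eyes.grab_frame("side"); cv2.imwrite("pics/s2.png",cv2.resize(p["frame"][80:300,230:470],(720,660))[:600])
E
```

```text
[ 0.62871313 -0.14059029  0.24316405] 29.50403094291687 0.2912854872772991
```

View pics/s2.png

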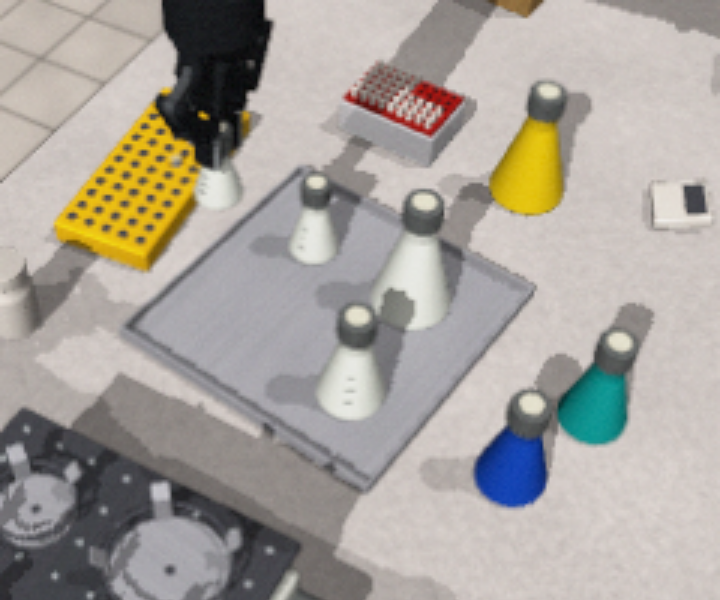

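The side view shows flask_25 held upright at about (215,180) in the crop, and the other flasks haven't moved. Next is the carry to clamp_25.

>>> apply_moves(
  deltas=[
    [0,0,0,-0.001,-0.015,0,1],
    [0,0,0,-0.003,-0.045,0,1],
    [0,0,0,-0.005,-0.08,0,1],
    [0,0,0,-0.008,-0.115,0,1],
    [0,0,0,-0.01,-0.15,0,1],
    [0,0,0,-0.012,-0.185,0,1],
    [0,0,0,-0.014,-0.22,0,1],
    [0,0,0,-0.017,-0.255,0,1],
  ],
)

```text
clock: 5.88
eef_pos: [0.6083, 0.1172, 0.236]
tool_rot: [[1.0, 0.001, -0.003], [0.001, -1.0, 0.0], [-0.003, -0.0, -1.0]]
force: [0.7, -0.5, -1.0]
width: 0.293
grip_force: 29.5
```

>>> apply_moves(
  deltas=[
    [0,0,0,-0.002,-0.035,0,1],
    [0,0,0,-0.004,-0.07,0,1],
    [0,0,0,-0.006,-0.105,0,1],
    [0,0,0,-0.008,-0.135,0,1],
    [0,0,0,-0.01,-0.15,0,1],
    [0,0,0,-0.01,-0.155,0,1],
    [0,0,0,-0.01,-0.155,0,1],
    [0,0,0,-0.01,-0.155,0,1],
  ],
)

```text
clock: 6.55
eef_pos: [0.6006, 0.2669, 0.2368]
tool_rot: [[1.0, -0.002, -0.0], [-0.002, -1.0, -0.003], [-0.0, 0.003, -1.0]]
force: [0.3, -1.2, 0.3]
width: 0.292
grip_force: 29.5
```

>>> apply_moves(
  deltas=[
    [0,0,0,0,0,0,1],
    [0,0,0,0,0,0,1],
    [0,0,0,0,0,0,1],
    [0,0,0,0,0,0,1],
  ],
)

```text
clock: 6.88
eef_pos: [0.6006, 0.268, 0.2374]
tool_rot: [[1.0, -0.002, 0.0], [-0.002, -1.0, -0.0], [0.0, 0.0, -1.0]]
force: [0.3, 0.9, 0.7]
width: 0.292
grip_force: 29.5
```

```bash
cat >> h.py <<'E'
C=dict(c25=(.599,.270,.0245,.027),c50=(.6065,.159,.029,.028),c100=(.4823,.2675,.0355,.030),c200=(.491,.148,.043,.032))
def clampfit(P,k):
    from scipy.optimize import least_squares
    x,y,r,h=C[k]
    d=np.hypot(P[...,0]-x,P[...,1]-y)
    t=P[(P[...,2]>.112)&(P[...,2]<.15)&(d<r+.02)&(d>r-.006)]
    if len(t)<20: return None
    f=lambda v:np.hypot(t[:,0]-v[0],t[:,1]-v[1])-(r+.002+np.clip(t[:,2]-.1-h,0,None))
    o=least_squares(f,[x,y],loss="soft_l1",f_scale=.002)
    return o.x.round(4),len(t)
E
python3 - <<'E'
from h import *
s=manip.read_state(); print(s["eef_pos"],s["grip_force"])
for n in("wrist","side","top"):
    p=eyes.grab_frame(n); P=cloud(p)
    print(n,{k:clampfit(P,k) for k in C})
    cv2.imwrite(f"pics/{n}3.png",p["frame"])
cv2.imwrite("pics/c3.png",np.vstack([cv2.resize(cv2.imread("pics/side3.png")[180:360,160:360],(660,594))]))
E
```

```text
[0.60055431 0.2679907  0.23743131] 29.53367918729782
wrist {'c25': (array([0.6   , 0.2691]), 918), 'c50': (array([0.6098, 0.1594]), 1872), 'c100': (array([0.4852, 0.265 ]), 276), 'c200': (array([0.494, 0.149]), 848)}
side {'c25': (array([0.5984, 0.2699]), 192), 'c50': (array([0.6062, 0.1584]), 260), 'c100': (array([0.4818, 0.266 ]), 374), 'c200': (array([0.4895, 0.1485]), 344)}
top {'c25': (array([0.5986, 0.2691]), 125), 'c50': (array([0.6062, 0.1576]), 182), 'c100': (array([0.4819, 0.2655]), 58), 'c200': (array([0.4907, 0.1477]), 237)}
```

View pics/wrist3.png

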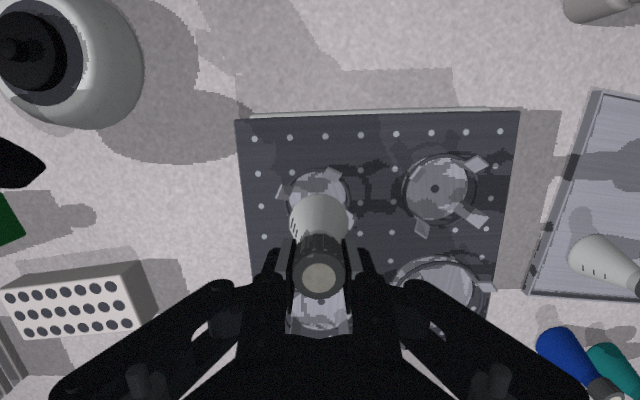

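View pics/c3.png

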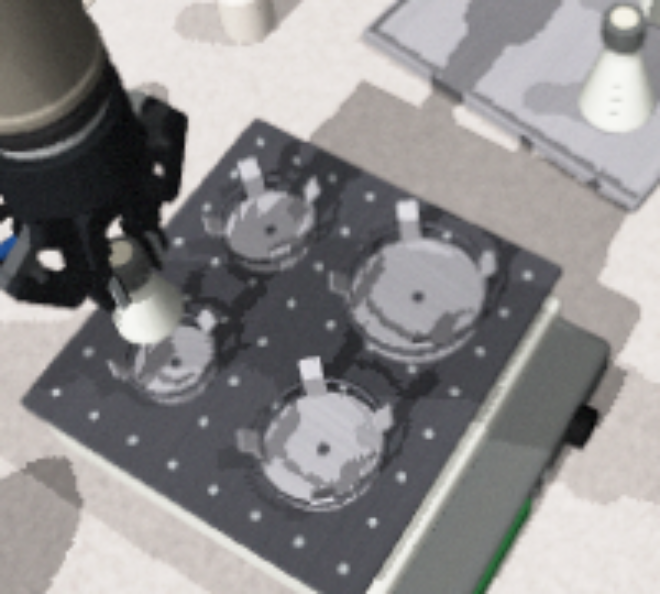

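Both views put the flask over clamp_25, and the pixel columns agree within a few px. The cameras agree on a target of x 0.5996, y 0.269, so I'll descend.

>>> apply_moves(
  deltas=[
    [0,0,0,-0.001,-0.001,0.01,1],
    [0,0,0,-0.001,-0.001,0.025,1],
    [0,0,0,-0.001,-0.001,0.04,1],
    [0,0,0,-0.001,-0.001,0.05,1],
    [0,0,0,-0.001,-0.001,0.056,1],
    [0,0,0,-0.001,-0.001,0.06,1],
    [0,0,0,-0.001,-0.001,0.062,1],
    [0,0,0,-0.001,-0.001,0.062,1],
  ],
)

```text
clock: 7.7
eef_pos: [0.5991, 0.2705, 0.1752]
tool_rot: [[1.0, 0.0, 0.0], [0.0, -1.0, 0.0], [0.0, -0.0, -1.0]]
force: [-0.1, -1.2, 0.1]
width: 0.294
grip_force: 29.5
```

>>> apply_moves(
  deltas=[
    [0,0,0,0,0,0.001,1],
    [0,0,0,0,0,0.002,1],
    [0,0,0,0,0,0.003,1],
    [0,0,0,0,0,0.003,1],
    [0,0,0,0,0,0.003,1],
  ],
)

```text
clock: 8.12
eef_pos: [0.5991, 0.2705, 0.1725]
tool_rot: [[1.0, 0.0, 0.0], [0.0, -1.0, 0.0], [0.0, -0.0, -1.0]]
force: [-0.1, -0.3, -0.9]
width: 0.293
grip_force: 29.5
```

>>> apply_moves(
  deltas=[
    [0,0,0,0,0,0.001,1],
    [0,0,0,0,0,0.001,1],
    [0,0,0,0,0,0.0015,1],
    [0,0,0,0,0,0.0015,1],
  ],
)

```text
clock: 8.45
eef_pos: [0.5993, 0.2705, 0.1724]
tool_rot: [[1.0, 0.0, 0.002], [0.0, -1.0, 0.0], [0.002, -0.0, -1.0]]
force: [-2.0, -1.3, 6.3]
width: 0.287
grip_force: 30.1
```

Contact came at the predicted height (0.1724, 6 N). Releasing.

>>> apply_moves(
  deltas=[
    [0,0,0,0,0,0,-0.3],
    [0,0,0,0,0,0,-0.3],
    [0,0,0,0,0,0,-0.3],
    [0,0,0,0,0,0,-0.3],
    [0,0,0,0,0,-0.02,-0.3],
    [0,0,0,0,0,-0.05,-0.3],
    [0,0,0,0,0,-0.08,-1],
    [0,0,0,0,0,-0.08,-1],
  ],
)

```text
clock: 9.12
eef_pos: [0.6018, 0.2724, 0.258]
tool_rot: [[1.0, -0.0, 0.011], [-0.0, -1.0, 0.006], [0.011, -0.006, -1.0]]
force: [0.2, -0.4, 0.5]
width: 0.911
grip_force: 0.0
```

```bash
python3 - <<'E'
from h import *
s=manip.read_state(); print(s["eef_pos"],s["width"])
for n in("wrist","side"):
    P=cloud(eyes.grab_frame(n))
    print(n,capfit(P,.599,.27,.179,.013)); 
P=cloud(eyes.grab_frame("top"));
for a in [(.604,-.2707,.095),(.483,-.1265,.115),(.4865,-.2573,.139)]:print(capfit(P,*a,0))
E
```

```text
[0.60177008 0.27235778 0.25800349] 0.9108819410987661
wrist (array([0.6023, 0.2701, 0.1792]), array([0.6015, 0.2699]), array([0.027, 0.026, 0.009]), 903)
side (array([0.5975, 0.2711, 0.1792]), array([0.5984, 0.2707]), array([0.025, 0.026, 0.011]), 139)
(array([ 0.6024, -0.271 ,  0.0944]), array([ 0.6025, -0.2712]), array([0.029, 0.027, 0.013]), 96)
(array([ 0.4829, -0.1277,  0.1147]), array([ 0.4831, -0.1277]), array([0.033, 0.034, 0.01 ]), 135)
(array([ 0.4856, -0.2577,  0.1389]), array([ 0.4859, -0.2579]), array([0.036, 0.036, 0.011]), 168)
```

flask_25 is seated: its top reads 0.179 and it's centred. Next is flask_50.

>>> apply_moves(
  deltas=[
    [0,0,0,0,0.33,0,-1],
    [0,0,0,0,0.33,0,-1],
    [0,0,0,0,0.33,0,-1],
    [0,0,0,0.003,0.33,0,-1],
    [0,0,0,0.005,0.33,0,-1],
    [0,0,0,0.005,0.33,0,-1],
    [0,0,0,0.005,0.33,0,-1],
    [0,0,0,0.005,0.33,0,-1],
  ],
)

```text
clock: 9.93
eef_pos: [0.6026, -0.0628, 0.2487]
tool_rot: [[1.0, -0.001, -0.004], [-0.001, -1.0, -0.001], [-0.004, 0.001, -1.0]]
force: [0.4, -1.0, 0.1]
width: 1.0
grip_force: 0.0
```

>>> apply_moves(
  deltas=[
    [0,0,0,0,0.04,0,-1],
    [0,0,0,0,0.08,0,-1],
    [0,0,0,0,0.12,0,-1],
    [0,0,0,0,0.16,0,-1],
    [0,0,0,0,0.195,0.01,-1],
    [0,0,0,0,0.2115,0.03,-1],
    [0,0,0,0,0.2115,0.06,-1],
    [0,0,0,0,0.2115,0.09,-1],
  ],
)

```text
clock: 10.6
eef_pos: [0.6026, -0.2741, 0.1581]
tool_rot: [[1.0, -0.005, -0.002], [-0.005, -1.0, -0.001], [-0.002, 0.001, -1.0]]
force: [-0.4, 1.1, -1.2]
width: 1.003
grip_force: 0.0
```

>>> apply_moves(
  deltas=[
    [0,0,0,0,0,0.03,-1],
    [0,0,0,0,0,0.055,-1],
    [0,0,0,0,0,0.07,-1],
    [0,0,0,0,0,0.073,-1],
    [0,0,0,0,0,0.073,-1],
    [0,0,0,0,0,0.073,-1],
    [0,0,0,0,0,0.073,-1],
    [0,0,0,0,0,0.073,-1],
  ],
)

```text
clock: 11.27
eef_pos: [0.6052, -0.2715, 0.0896]
tool_rot: [[1.0, 0.0, 0.003], [0.0, -1.0, -0.001], [0.003, 0.001, -1.0]]
force: [0.7, 0.1, -0.2]
width: 1.001
grip_force: 0.0
```

```bash
python3 - <<'E'
from h import *
s=manip.read_state(); print(s["eef_pos"].round(4),s["joint_vel"].round(1))
p=eyes.grab_frame("wrist"); P=cloud(p); cv2.imwrite("pics/w4.png",p["frame"])
print(capfit(P,.606,-.270,.095,0,.022))
E
```

```text
[ 0.6052 -0.2715  0.0896] [ 0.  -0.  -0.   0.2 -0.   0.1 -0. ]
(array([ 0.6083, -0.2713,  0.095 ]), array([ 0.607 , -0.2714]), array([0.03 , 0.03 , 0.009]), 2803)
```

View pics/w4.png

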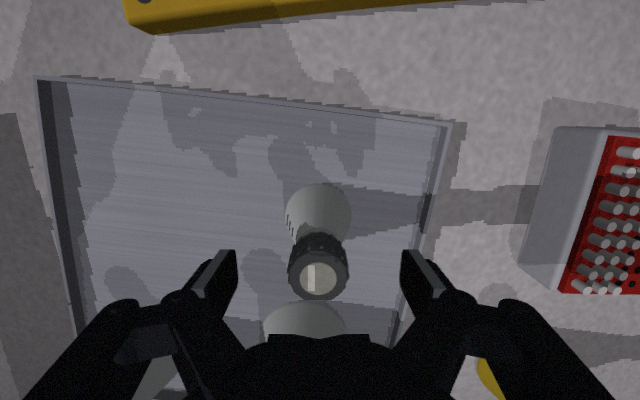

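The cap is at column 319, centred between the fingers. Closing and lifting.

>>> apply_moves(
  deltas=[
    [0,0,0,0,0,0.001,1],
    [0,0,0,0,0,0.001,1],
    [0,0,0,0,0,0.001,1],
    [0,0,0,0,0,0.001,1],
    [0,0,0,0,0,0.001,1],
    [0,0,0,0,0,0.001,1],
    [0,0,0,0,0,0.001,1],
    [0,0,0,0,0,0.001,1],
  ],
)

```text
clock: 11.98
eef_pos: [0.6043, -0.2712, 0.087]
tool_rot: [[1.0, 0.0, 0.0], [0.0, -1.0, -0.0], [0.0, 0.0, -1.0]]
force: [0.8, 0.4, 1.7]
width: 0.328
grip_force: 29.7
```

>>> apply_moves(
  deltas=[
    [0,0,0,0,0,0,1],
    [0,0,0,0,0,0,1],
    [0,0,0,0,0,-0.01,1],
    [0,0,0,0,0,-0.04,1],
    [0,0,0,0,0,-0.075,1],
    [0,0,0,0,0,-0.11,1],
    [0,0,0,0,0,-0.145,1],
    [0,0,0,0,0,-0.165,1],
  ],
)

```text
clock: 12.65
eef_pos: [0.6054, -0.2714, 0.2575]
tool_rot: [[1.0, 0.0, 0.007], [0.0, -1.0, -0.002], [0.007, 0.002, -1.0]]
force: [0.3, -0.1, 0.4]
width: 0.33
grip_force: 29.7
```

>>> apply_moves(
  deltas=[
    [0,0,0,0,-0.015,0,1],
    [0,0,0,0,-0.045,0,1],
    [0,0,0,0,-0.08,0,1],
    [0,0,0,0.001,-0.12,0,1],
    [0,0,0,0.001,-0.16,0,1],
    [0,0,0,0.002,-0.2,0,1],
    [0,0,0,0.002,-0.24,0,1],
    [0,0,0,0.003,-0.279,0,1],
  ],
)

```text
clock: 13.32
eef_pos: [0.6057, 0.0108, 0.2513]
tool_rot: [[1.0, 0.001, -0.002], [0.001, -1.0, 0.0], [-0.002, -0.0, -1.0]]
force: [0.4, -0.6, -0.5]
width: 0.327
grip_force: 29.7
```

>>> apply_moves(
  deltas=[
    [0,0,0,0,-0.035,0,1],
    [0,0,0,0,-0.07,0,1],
    [0,0,0,0,-0.1,0,1],
    [0,0,0,0,-0.125,0,1],
    [0,0,0,0,-0.14,0,1],
    [0,0,0,0,-0.15,0,1],
    [0,0,0,0,-0.15,0,1],
    [0,0,0,0,-0.15,0,1],
  ],
)

```text
clock: 13.98
eef_pos: [0.6071, 0.1565, 0.2515]
tool_rot: [[1.0, -0.001, -0.0], [-0.001, -1.0, -0.002], [-0.0, 0.002, -1.0]]
force: [-0.3, -0.8, -0.8]
width: 0.327
grip_force: 29.7
```

>>> apply_moves(
  deltas=[
    [0,0,0,0,0,0,1],
    [0,0,0,0,0,0,1],
    [0,0,0,0,0,0,1],
    [0,0,0,0,0,0,1],
  ],
)

```text
clock: 14.32
eef_pos: [0.6074, 0.1565, 0.2518]
tool_rot: [[1.0, -0.002, 0.0], [-0.002, -1.0, -0.001], [0.0, 0.001, -1.0]]
force: [1.0, -0.3, -0.3]
width: 0.327
grip_force: 29.7
```

```bash
cat >> h.py <<'E'
def measure(k):
    s=manip.read_state(); print(s["eef_pos"].round(4),s["grip_force"].round(1),s["joint_vel"].round(1))
    for n in("wrist","side"):
        P=cloud(eyes.grab_frame(n)); print(n,k,clampfit(P,k))
    return s
E
python3 -c "from h import *; measure('c50')"
```

```text
Traceback (most recent call last):
  File "h.py", line 33, in measure
    s=manip.read_state(); print(s["eef_pos"].round(4),s["grip_force"].round(1),s["joint_vel"].round(1))
                                                      ^^^^^^^^^^^^^^^^^^^^^
AttributeError: 'float' object has no attribute 'round'
```

>>> apply_moves(
  deltas=[
    [0,0,0,0,-0.0015,0.01,1],
    [0,0,0,0,-0.0015,0.025,1],
    [0,0,0,0,-0.0015,0.04,1],
    [0,0,0,0,-0.0015,0.05,1],
    [0,0,0,0,-0.0015,0.056,1],
    [0,0,0,0,-0.0015,0.06,1],
    [0,0,0,0,-0.0015,0.061,1],
    [0,0,0,0,-0.0015,0.061,1],
  ],
)

```text
clock: 14.98
eef_pos: [0.6072, 0.1595, 0.1909]
tool_rot: [[1.0, 0.0, 0.0], [0.0, -1.0, 0.0], [0.0, -0.0, -1.0]]
force: [0.1, 0.2, -0.5]
width: 0.329
grip_force: 29.7
```

>>> apply_moves(
  deltas=[
    [0,0,0,0,0,0.001,1],
    [0,0,0,0,0,0.002,1],
    [0,0,0,0,0,0.003,1],
    [0,0,0,0,0,0.003,1],
    [0,0,0,0,0,0.003,1],
  ],
)

```text
clock: 15.4
eef_pos: [0.6071, 0.1594, 0.1879]
tool_rot: [[1.0, 0.0, 0.0], [0.0, -1.0, 0.0], [0.0, -0.0, -1.0]]
force: [0.5, -0.7, -0.0]
width: 0.331
grip_force: 29.7
```

>>> apply_moves(
  deltas=[
    [0,0,0,0,0,0.001,1],
    [0,0,0,0,0,0.001,1],
    [0,0,0,0,0,0.0015,1],
    [0,0,0,0,0,0.0015,1],
  ],
)

```text
clock: 15.73
eef_pos: [0.6073, 0.1594, 0.1869]
tool_rot: [[1.0, 0.0, 0.001], [0.0, -1.0, 0.0], [0.001, -0.0, -1.0]]
force: [-0.5, 0.1, 2.8]
width: 0.33
grip_force: 29.9
```

>>> apply_moves(
  deltas=[
    [0,0,0,0,0,0.0005,1],
    [0,0,0,0,0,0.0005,1],
    [0,0,0,0,0,0.0005,1],
  ],
)

```text
clock: 15.98
eef_pos: [0.6074, 0.1594, 0.1869]
tool_rot: [[1.0, 0.0, 0.001], [0.0, -1.0, 0.0], [0.001, -0.0, -1.0]]
force: [-1.4, -0.8, 6.0]
width: 0.329
grip_force: 30.2
```

>>> apply_moves(
  deltas=[
    [0,0,0,0,0,0,-0.3],
    [0,0,0,0,0,0,-0.3],
    [0,0,0,0,0,0,-0.3],
    [0,0,0,0,0,0,-0.3],
    [0,0,0,0,0,-0.02,-0.3],
    [0,0,0,0,0,-0.05,-0.3],
    [0,0,0,0,0,-0.08,-1],
    [0,0,0,0,0,-0.08,-1],
  ],
)

```text
clock: 16.65
eef_pos: [0.61, 0.1608, 0.2727]
tool_rot: [[1.0, -0.0, 0.012], [-0.0, -1.0, 0.004], [0.012, -0.004, -1.0]]
force: [0.8, 0.8, 0.9]
width: 0.91
grip_force: 0.0
```

```bash
sed -i 's/s\["grip_force"\].round(1)/s["grip_force"]/' h.py; python3 - <<'E'
from h import *
s=manip.read_state(); print(s["eef_pos"],s["width"])
for n in("wrist","side"):
    P=cloud(eyes.grab_frame(n))
    print(n,capfit(P,.607,.159,.195,.013),capfit(P,.599,.27,.179,.013))
E
```

```text
[0.61000352 0.16079335 0.27271204] 0.909989004365118
wrist (array([0.6106, 0.1591, 0.1952]), array([0.6101, 0.159 ]), array([0.029, 0.029, 0.009]), 1114) (array([0.6029, 0.2683, 0.1787]), array([0.6022, 0.2692]), array([0.027, 0.027, 0.009]), 795)
side (array([0.6056, 0.1613, 0.1948]), array([0.6059, 0.1603]), array([0.029, 0.028, 0.009]), 142) (array([0.5974, 0.2714, 0.179 ]), array([0.5985, 0.2713]), array([0.026, 0.026, 0.009]), 142)
```

flask_50 is seated (top 0.195). Next is flask_100.

>>> apply_moves(
  deltas=[
    [0,0,0,-0.015,0.035,0,-1],
    [0,0,0,-0.031,0.072,0,-1],
    [0,0,0,-0.047,0.109,0,-1],
    [0,0,0,-0.063,0.146,0,-1],
    [0,0,0,-0.079,0.183,0,-1],
    [0,0,0,-0.095,0.22,0,-1],
    [0,0,0,-0.11,0.257,0,-1],
    [0,0,0,-0.123,0.287,0,-1],
  ],
)

```text
clock: 17.42
eef_pos: [0.4814, -0.1309, 0.2641]
tool_rot: [[1.0, -0.003, -0.004], [-0.003, -1.0, -0.001], [-0.004, 0.001, -1.0]]
force: [0.4, -0.6, 0.1]
width: 0.999
grip_force: 0.0
```

>>> apply_moves(
  deltas=[
    [0,0,0,0,0,0,-1],
    [0,0,0,0,0,0.03,-1],
    [0,0,0,0,0,0.07,-1],
    [0,0,0,0,0,0.11,-1],
    [0,0,0,0,0,0.14,-1],
    [0,0,0,0,0,0.157,-1],
    [0,0,0,0,0,0.157,-1],
    [0,0,0,0,0,0.157,-1],
  ],
)

```text
clock: 18.08
eef_pos: [0.4826, -0.127, 0.1072]
tool_rot: [[1.0, 0.0, -0.004], [0.0, -1.0, 0.001], [-0.004, -0.001, -1.0]]
force: [-0.1, -0.1, 0.2]
width: 1.001
grip_force: 0.0
```

>>> apply_moves(
  deltas=[
    [0,0,0,0,0,0,-1],
    [0,0,0,0,0,0,-1],
    [0,0,0,0,0,0,-1],
    [0,0,0,0,0,0,-1],
  ],
)

```text
clock: 18.42
eef_pos: [0.485, -0.1278, 0.1101]
tool_rot: [[1.0, 0.0, 0.003], [0.0, -1.0, -0.001], [0.003, 0.001, -1.0]]
force: [0.8, 0.1, 0.5]
width: 1.003
grip_force: 0.0
```

```bash
python3 - <<'E'
from h import *
s=manip.read_state(); print(s["eef_pos"].round(4),s["joint_vel"].round(1))
p=eyes.grab_frame("wrist"); P=cloud(p); cv2.imwrite("pics/w5.png",p["frame"])
print(capfit(P,.487,-.128,.115,0,.024))
E
```

```text
[ 0.485  -0.1278  0.1101] [ 0.   0.3  0.2  0.4  0.   0.  -0.1]
(array([ 0.4878, -0.1282,  0.1151]), array([ 0.4864, -0.1282]), array([0.035, 0.035, 0.009]), 3754)
```

View pics/w5.png

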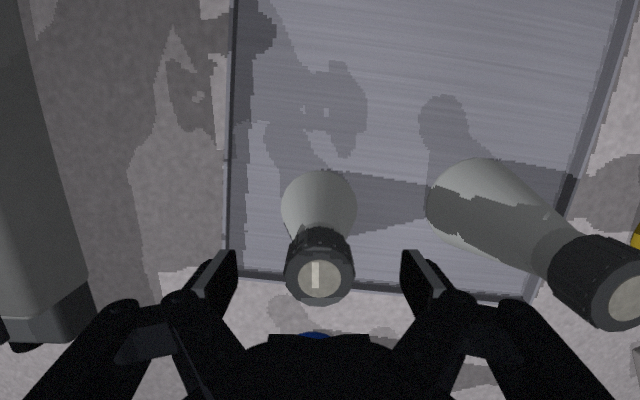

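The cap is at column 319, centred. Gripping with 40 N and lifting.

>>> apply_moves(
  deltas=[
    [0,0,0,0,0,0.002,-1],
    [0,0,0,0,0,0.002,1],
    [0,0,0,0,0,0.002,1],
    [0,0,0,0,0,0.002,1],
    [0,0,0,0,0,0.002,1],
    [0,0,0,0,0,0.002,1],
    [0,0,0,0,0,0.002,1],
    [0,0,0,0,0,0.002,1],
  ],
  newtons=40,
)

```text
clock: 19.13
eef_pos: [0.4843, -0.1278, 0.1069]
tool_rot: [[1.0, 0.0, 0.0], [0.0, -1.0, -0.0], [0.0, 0.0, -1.0]]
force: [-0.1, -1.7, 1.1]
width: 0.384
grip_force: 39.9
```

>>> apply_moves(
  deltas=[
    [0,0,0,0,0,0,1],
    [0,0,0,0,0,0,1],
    [0,0,0,0,0,-0.01,1],
    [0,0,0,0,0,-0.04,1],
    [0,0,0,0,0,-0.075,1],
    [0,0,0,0,0,-0.11,1],
    [0,0,0,0,0,-0.145,1],
    [0,0,0,0,0,-0.165,1],
  ],
)

```text
clock: 19.8
eef_pos: [0.4853, -0.1274, 0.2765]
tool_rot: [[1.0, 0.001, 0.006], [0.001, -1.0, -0.001], [0.006, 0.001, -1.0]]
force: [0.5, -0.2, -1.1]
width: 0.387
grip_force: 40.0
```

>>> apply_moves(
  deltas=[
    [0,0,0,0,-0.015,0,1],
    [0,0,0,0,-0.045,0,1],
    [0,0,0,0,-0.08,0,1],
    [0,0,0,-0.001,-0.115,0,1],
    [0,0,0,-0.001,-0.15,0,1],
    [0,0,0,-0.0015,-0.185,0,1],
    [0,0,0,-0.0015,-0.22,0,1],
    [0,0,0,-0.0015,-0.255,0,1],
  ],
)

```text
clock: 20.47
eef_pos: [0.4817, 0.1291, 0.2722]
tool_rot: [[1.0, 0.0, -0.0], [0.0, -1.0, -0.0], [-0.0, 0.0, -1.0]]
force: [0.6, 0.1, -0.9]
width: 0.389
grip_force: 40.1
```

>>> apply_moves(
  deltas=[
    [0,0,0,0,-0.03,0,1],
    [0,0,0,0,-0.06,0,1],
    [0,0,0,0,-0.09,0,1],
    [0,0,0,0,-0.115,0,1],
    [0,0,0,0,-0.13,0,1],
    [0,0,0,0,-0.138,0,1],
    [0,0,0,0,-0.138,0,1],
    [0,0,0,0,-0.138,0,1],
  ],
)

```text
clock: 21.13
eef_pos: [0.4825, 0.2645, 0.2717]
tool_rot: [[1.0, -0.0, -0.0], [-0.0, -1.0, -0.001], [-0.0, 0.001, -1.0]]
force: [0.4, -1.1, -1.4]
width: 0.388
grip_force: 40.0
```

>>> apply_moves(
  deltas=[
    [0,0,0,0,0,0,1],
    [0,0,0,0,0,0,1],
    [0,0,0,0,0,0,1],
    [0,0,0,0,0,0,1],
  ],
)

```text
clock: 21.47
eef_pos: [0.4829, 0.2643, 0.2719]
tool_rot: [[1.0, -0.002, 0.0], [-0.002, -1.0, -0.0], [0.0, 0.0, -1.0]]
force: [0.2, -0.3, -0.8]
width: 0.387
grip_force: 40.0
```

```bash
python3 -c "from h import *; measure('c100')"
```

```text
[0.4829 0.2643 0.2719] 40.0487619638443 [-0.2  0.2 -0.3 -0.1 -0.1 -0.   0.1]
wrist c100 (array([0.4837, 0.2653]), 800)
side c100 (array([0.4812, 0.2662]), 239)
```

>>> apply_moves(
  deltas=[
    [0,0,0,0,-0.0005,0.01,1],
    [0,0,0,0,-0.0005,0.025,1],
    [0,0,0,0,-0.0005,0.04,1],
    [0,0,0,0,-0.0005,0.05,1],
    [0,0,0,0,-0.0005,0.056,1],
    [0,0,0,0,-0.0005,0.06,1],
    [0,0,0,0,-0.0005,0.061,1],
    [0,0,0,0,-0.0005,0.061,1],
  ],
)

```text
clock: 22.23
eef_pos: [0.4827, 0.266, 0.2109]
tool_rot: [[1.0, 0.0, 0.0], [0.0, -1.0, 0.0], [0.0, -0.0, -1.0]]
force: [0.1, 0.4, -0.7]
width: 0.383
grip_force: 40.0
```

>>> apply_moves(
  deltas=[
    [0,0,0,0,0,0.001,1],
    [0,0,0,0,0,0.002,1],
    [0,0,0,0,0,0.003,1],
    [0,0,0,0,0,0.004,1],
    [0,0,0,0,0,0.004,1],
    [0,0,0,0,0,0.004,1],
  ],
)

```text
clock: 22.73
eef_pos: [0.4827, 0.2659, 0.207]
tool_rot: [[1.0, 0.0, 0.001], [0.0, -1.0, 0.0], [0.001, -0.0, -1.0]]
force: [0.3, -0.2, 0.2]
width: 0.393
grip_force: 40.2
```

>>> apply_moves(
  deltas=[
    [0,0,0,0,0,0.001,1],
    [0,0,0,0,0,0.001,1],
    [0,0,0,0,0,0.001,1],
    [0,0,0,0,0,0.001,1],
  ],
)

```text
clock: 23.07
eef_pos: [0.4829, 0.2659, 0.2069]
tool_rot: [[1.0, -0.0, 0.002], [-0.0, -1.0, 0.0], [0.002, -0.0, -1.0]]
force: [-1.8, -2.0, 5.3]
width: 0.388
grip_force: 40.6
```

>>> apply_moves(
  deltas=[
    [0,0,0,0,0,0,-0.3],
    [0,0,0,0,0,0,-0.3],
    [0,0,0,0,0,0,-0.3],
    [0,0,0,0,0,0,-0.3],
    [0,0,0,0,0,-0.02,-0.3],
    [0,0,0,0,0,-0.05,-0.3],
    [0,0,0,0,0,-0.08,-1],
    [0,0,0,0,0,-0.08,-1],
  ],
)

```text
clock: 23.73
eef_pos: [0.485, 0.2681, 0.292]
tool_rot: [[1.0, 0.0, 0.01], [0.0, -1.0, 0.006], [0.01, -0.006, -1.0]]
force: [0.7, 0.8, 1.2]
width: 0.906
grip_force: 0.0
```

```bash
python3 - <<'E'
from h import *
s=manip.read_state(); print(s["eef_pos"],s["width"])
for n in("wrist","side"):
    P=cloud(eyes.grab_frame(n))
    print(n,capfit(P,.483,.266,.215,.013),capfit(P,.607,.159,.195,.013),capfit(P,.599,.27,.179,.013))
print(capfit(cloud(eyes.grab_frame("top")),.4865,-.2573,.139,0))
E
```

```text
[0.4849775  0.26812365 0.29204979] 0.9063173002123451
wrist (array([0.486 , 0.2654, 0.2153]), array([0.4852, 0.2652]), array([0.035, 0.035, 0.009]), 1506) (array([0.6086, 0.1609, 0.195 ]), array([0.6086, 0.16  ]), array([0.03 , 0.029, 0.009]), 1456) (array([0.6005, 0.2701, 0.1792]), array([0.6005, 0.2702]), array([0.027, 0.027, 0.009]), 979)
side (array([0.4818, 0.2667, 0.2153]), array([0.4829, 0.266 ]), array([0.035, 0.034, 0.009]), 288) None (array([0.6032, 0.2666, 0.1798]), array([0.6035, 0.267 ]), array([0.016, 0.019, 0.005]), 48)
(array([ 0.4856, -0.2576,  0.1393]), array([ 0.4856, -0.2577]), array([0.035, 0.037, 0.012]), 169)
```

flask_100 is seated (top 0.215). Last is flask_200.

>>> apply_moves(
  deltas=[
    [0,0,0,0,0.04,0,-1],
    [0,0,0,0,0.08,0,-1],
    [0,0,0,0,0.12,0,-1],
    [0,0,0,0.003,0.16,0,-1],
    [0,0,0,0.0045,0.2,0,-1],
    [0,0,0,0.0045,0.24,0,-1],
    [0,0,0,0.0045,0.285,0,-1],
    [0,0,0,0.0045,0.325,0,-1],
  ],
)

```text
clock: 24.55
eef_pos: [0.4857, -0.0594, 0.2841]
tool_rot: [[1.0, 0.0, -0.003], [0.0, -1.0, 0.0], [-0.003, -0.0, -1.0]]
force: [0.7, -0.8, 0.2]
width: 0.998
grip_force: 0.0
```

>>> apply_moves(
  deltas=[
    [0,0,0,0,0.04,0,-1],
    [0,0,0,0,0.08,0,-1],
    [0,0,0,0,0.12,0,-1],
    [0,0,0,0,0.16,0,-1],
    [0,0,0,0,0.19,0.01,-1],
    [0,0,0,0,0.1985,0.04,-1],
    [0,0,0,0,0.1985,0.07,-1],
    [0,0,0,0,0.1985,0.1,-1],
  ],
)

```text
clock: 25.22
eef_pos: [0.4856, -0.2573, 0.1829]
tool_rot: [[1.0, -0.003, -0.002], [-0.003, -1.0, 0.001], [-0.002, -0.001, -1.0]]
force: [0.4, 0.4, 0.2]
width: 0.998
grip_force: 0.0
```

>>> apply_moves(
  deltas=[
    [0,0,0,0,0,0.02,-1],
    [0,0,0,0,0,0.04,-1],
    [0,0,0,0,0,0.05,-1],
    [0,0,0,0,0,0.053,-1],
    [0,0,0,0,0,0.053,-1],
    [0,0,0,0,0,0.053,-1],
    [0,0,0,0,0,0.053,-1],
    [0,0,0,0,0,0.053,-1],
  ],
)

```text
clock: 25.88
eef_pos: [0.488, -0.2564, 0.1342]
tool_rot: [[1.0, 0.0, 0.002], [0.0, -1.0, -0.001], [0.002, 0.001, -1.0]]
force: [0.6, 0.5, -0.1]
width: 0.997
grip_force: 0.0
```

```bash
python3 - <<'E'
from h import *
s=manip.read_state(); print(s["eef_pos"].round(4),s["joint_vel"].round(1))
p=eyes.grab_frame("wrist"); P=cloud(p); cv2.imwrite("pics/w6.png",p["frame"])
print(capfit(P,.490,-.2585,.139,0,.025))
E
```

```text
[ 0.488  -0.2564  0.1342] [-0.1  0.1  0.   0.3  0.1 -0.1 -0.1]
(array([ 0.4912, -0.2583,  0.1391]), array([ 0.4896, -0.2583]), array([0.038, 0.038, 0.009]), 4409)
```

View pics/w6.png

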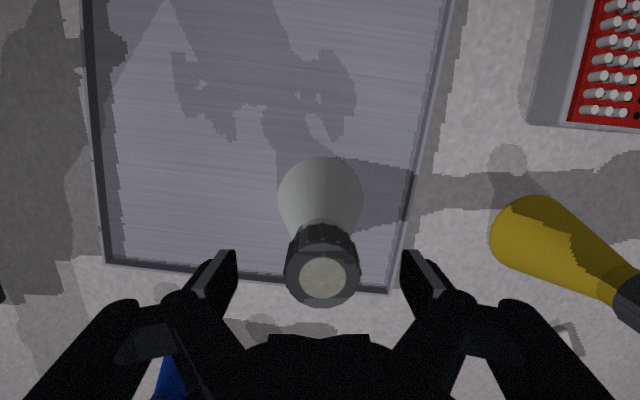

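The cap is at column 322, about 1.5 mm to −y. I'll correct that, grip with 50 N and lift.

>>> apply_moves(
  deltas=[
    [0,0,0,0,0.0015,0.002,-1],
    [0,0,0,0,0.0015,0.002,-1],
    [0,0,0,0,0.0015,0.002,1],
    [0,0,0,0,0.0015,0.002,1],
    [0,0,0,0,0.0015,0.002,1],
    [0,0,0,0,0.0015,0.002,1],
    [0,0,0,0,0.0015,0.002,1],
    [0,0,0,0,0.0015,0.002,1],
  ],
  newtons=50,
)

```text
clock: 26.6
eef_pos: [0.4874, -0.2578, 0.131]
tool_rot: [[1.0, -0.0, 0.001], [-0.0, -1.0, -0.001], [0.001, 0.001, -1.0]]
force: [0.4, -1.2, 0.9]
width: 0.42
grip_force: 50.1
```

>>> apply_moves(
  deltas=[
    [0,0,0,0,0,0,1],
    [0,0,0,0,0,0,1],
    [0,0,0,0,0,-0.01,1],
    [0,0,0,0,0,-0.04,1],
    [0,0,0,0,0,-0.075,1],
    [0,0,0,0,0,-0.11,1],
    [0,0,0,0,0,-0.145,1],
    [0,0,0,0,0,-0.165,1],
  ],
)

```text
clock: 27.27
eef_pos: [0.488, -0.2574, 0.3004]
tool_rot: [[1.0, 0.001, 0.005], [0.001, -1.0, -0.002], [0.005, 0.002, -1.0]]
force: [1.4, 0.0, -1.6]
width: 0.413
grip_force: 50.6
```

>>> apply_moves(
  deltas=[
    [0,0,0,0,-0.015,0,1],
    [0,0,0,0,-0.045,0,1],
    [0,0,0,0.001,-0.08,0,1],
    [0,0,0,0.001,-0.115,0,1],
    [0,0,0,0.002,-0.15,0,1],
    [0,0,0,0.003,-0.185,0,1],
    [0,0,0,0.004,-0.22,0,1],
    [0,0,0,0.004,-0.255,0,1],
  ],
)

```text
clock: 27.93
eef_pos: [0.4902, -0.0005, 0.2958]
tool_rot: [[1.0, 0.0, -0.001], [0.0, -1.0, 0.0], [-0.001, -0.0, -1.0]]
force: [1.0, 0.1, -1.0]
width: 0.417
grip_force: 50.6
```

>>> apply_moves(
  deltas=[
    [0,0,0,0,-0.03,0,1],
    [0,0,0,0,-0.06,0,1],
    [0,0,0,0,-0.09,0,1],
    [0,0,0,0,-0.115,0,1],
    [0,0,0,0,-0.135,0,1],
    [0,0,0,0,-0.147,0,1],
    [0,0,0,0,-0.15,0,1],
    [0,0,0,0,-0.15,0,1],
  ],
)

```text
clock: 28.6
eef_pos: [0.4903, 0.1485, 0.2957]
tool_rot: [[1.0, 0.003, -0.001], [0.003, -1.0, -0.0], [-0.001, 0.0, -1.0]]
force: [0.8, 0.3, -2.1]
width: 0.417
grip_force: 50.6
```

>>> apply_moves(
  deltas=[
    [0,0,0,0,0,0,1],
    [0,0,0,0,0,0,1],
    [0,0,0,0,0,0,1],
    [0,0,0,0,0,0,1],
  ],
)

```text
clock: 28.93
eef_pos: [0.4912, 0.1463, 0.2958]
tool_rot: [[1.0, -0.002, -0.0], [-0.002, -1.0, -0.001], [-0.0, 0.001, -1.0]]
force: [-0.4, -0.6, -1.4]
width: 0.412
grip_force: 50.6
```

```bash
python3 -c "from h import *; measure('c200')"
```

```text
[0.4912 0.1463 0.2958] 50.583508014678955 [-0.2 -0.  -0.3 -0.1 -0.  -0.1  0. ]
wrist c200 (array([0.4928, 0.148 ]), 769)
side c200 (array([0.4893, 0.1487]), 226)
```

>>> apply_moves(
  deltas=[
    [0,0,0,0,-0.0005,0.01,1],
    [0,0,0,0,-0.0005,0.025,1],
    [0,0,0,0,-0.0005,0.04,1],
    [0,0,0,0,-0.0005,0.05,1],
    [0,0,0,0,-0.0005,0.056,1],
    [0,0,0,0,-0.0005,0.06,1],
    [0,0,0,0,-0.0005,0.061,1],
    [0,0,0,0,-0.0005,0.061,1],
  ],
)

```text
clock: 29.7
eef_pos: [0.4912, 0.1481, 0.2349]
tool_rot: [[1.0, 0.0, 0.0], [0.0, -1.0, 0.0], [0.0, -0.0, -1.0]]
force: [-0.7, -0.7, -1.5]
width: 0.419
grip_force: 50.6
```

>>> apply_moves(
  deltas=[
    [0,0,0,0,0,0.001,1],
    [0,0,0,0,0,0.002,1],
    [0,0,0,0,0,0.003,1],
    [0,0,0,0,0,0.004,1],
    [0,0,0,0,0,0.004,1],
    [0,0,0,0,0,0.004,1],
  ],
)

```text
clock: 30.2
eef_pos: [0.4913, 0.148, 0.231]
tool_rot: [[1.0, 0.0, 0.001], [0.0, -1.0, 0.0], [0.001, -0.0, -1.0]]
force: [0.2, 0.4, -2.0]
width: 0.418
grip_force: 50.8
```

>>> apply_moves(
  deltas=[
    [0,0,0,0,0,0.001,1],
    [0,0,0,0,0,0.001,1],
    [0,0,0,0,0,0.0015,1],
    [0,0,0,0,0,0.0015,1],
  ],
)

```text
clock: 30.53
eef_pos: [0.4916, 0.1481, 0.2309]
tool_rot: [[1.0, -0.0, 0.002], [-0.0, -1.0, 0.0], [0.002, -0.0, -1.0]]
force: [-1.8, -2.0, 6.6]
width: 0.416
grip_force: 51.5
```

Contact. Releasing, then backing off upward.

>>> apply_moves(
  deltas=[
    [0,0,0,0,0,0,-0.3],
    [0,0,0,0,0,0,-0.3],
    [0,0,0,0,0,0,-0.3],
    [0,0,0,0,0,0,-0.3],
    [0,0,0,0,0,-0.02,-0.3],
    [0,0,0,0,0,-0.05,-0.3],
    [0,0,0,0,0,-0.08,-0.3],
    [0,0,0,0,0,-0.1,-0.3],
  ],
)

```text
clock: 31.2
eef_pos: [0.4916, 0.1485, 0.3318]
tool_rot: [[1.0, 0.0, 0.003], [0.0, -1.0, 0.001], [0.003, -0.001, -1.0]]
force: [0.5, -0.1, 0.0]
width: 0.648
grip_force: 0.0
```

>>> apply_moves(
  deltas=[
    [0,0,0,0,0.04,0,-0.3],
    [0,0,0,0,0.08,0,-0.3],
    [0,0,0,0,0.12,0,-0.3],
    [0,0,0,0,0.16,0,-0.3],
    [0,0,0,0,0.2,0,-0.3],
    [0,0,0,0,0.23,0,-0.3],
    [0,0,0,0,0.23,0,-0.3],
    [0,0,0,0,0.23,0,-0.3],
  ],
)

```text
clock: 31.87
eef_pos: [0.4908, -0.0845, 0.3288]
tool_rot: [[1.0, -0.006, -0.001], [-0.006, -1.0, -0.0], [-0.001, 0.0, -1.0]]
force: [-0.1, 0.8, 0.5]
width: 0.649
grip_force: 0.0
```

```bash
python3 - <<'E'
from h import *
for n in("top","side"):
    p=eyes.grab_frame(n);P=cloud(p)
    print(n,*[capfit(P,*a,0) for a in [(.599,.27,.179),(.607,.159,.195),(.482,.266,.215),(.490,.148,.239)]],sep="\n")
    print(P[160,438] if n=="top" else "", capfit(P,.792,-.038,.085,0))
cv2.imwrite("pics/s9.png",cv2.resize(p["frame"][80:360,140:500],(770,598)))
E
```

```text
top
(array([0.5986, 0.269 , 0.1786]), array([0.599 , 0.2697]), array([0.026, 0.025, 0.01 ]), 94)
(array([0.6069, 0.1591, 0.1947]), array([0.6072, 0.1595]), array([0.029, 0.027, 0.009]), 104)
(array([0.483 , 0.2644, 0.2151]), array([0.4834, 0.2647]), array([0.035, 0.038, 0.01 ]), 176)
(array([0.4906, 0.1473, 0.2389]), array([0.4907, 0.1473]), array([0.036, 0.035, 0.011]), 196)
[ 0.61044512 -0.47709333  0.04996697] (array([ 0.805 , -0.0383,  0.0849]), array([ 0.8059, -0.0382]), array([0.045, 0.042, 0.012]), 184)
side
(array([0.5977, 0.2711, 0.1789]), array([0.5984, 0.2711]), array([0.025, 0.026, 0.009]), 139)
(array([0.6059, 0.1609, 0.1947]), array([0.6068, 0.1602]), array([0.028, 0.027, 0.01 ]), 140)
(array([0.4818, 0.2668, 0.2153]), array([0.4828, 0.2662]), array([0.035, 0.035, 0.009]), 290)
(array([0.4896, 0.1496, 0.2392]), array([0.4903, 0.1488]), array([0.036, 0.036, 0.009]), 272)
 (array([ 0.8036, -0.0365,  0.0849]), array([ 0.8049, -0.0375]), array([0.044, 0.045, 0.01 ]), 159)
```

View pics/s9.png

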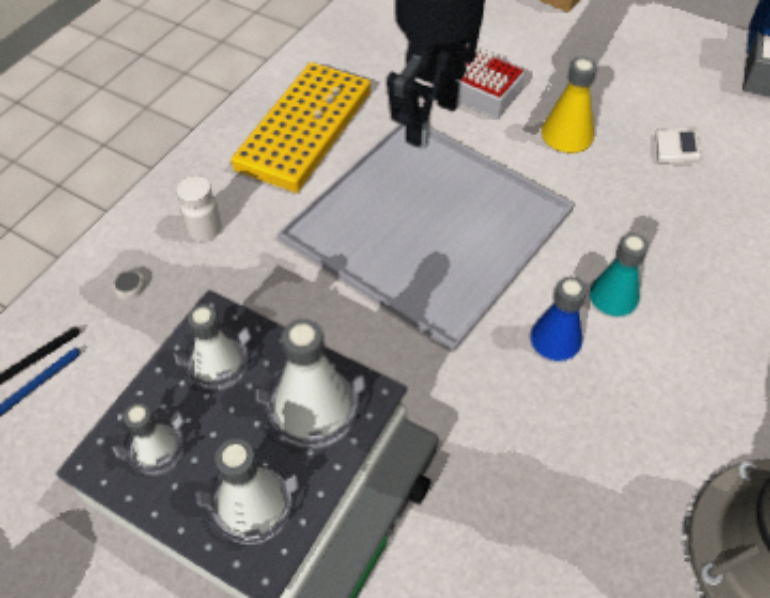

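All four flasks stand upright in their own clamps with tops at the right heights. In the crop they are at (150,440), (215,350), (245,490) and (310,380), and the other objects haven't moved. Handing in.

```bash
python3 -c "from station import manip; print(manip.job_done())"
```

```text
the job is handed in; nothing more can be done
None
```

All four flasks are upright and fully down in their own-size clamps, each set down before release; the tip box, reagent bottle and look-alikes were not disturbed, and the job was handed in at about 32 s.

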